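# Fit the spacer sleeve on the lap spindle

## Task

Take the blue spacer sleeve from the sloping wooden rest, stand it upright, wide foot down, on the square steel bench block and let go of it. Then take it again by its upper end, slide it down over the upright spindle of the green lap until its foot sits fully home on the spindle's shoulder, and leave it there. Its finish is soft, so grip it lightly (about 20 N, never over 45 N), set it down rather than dropping it, and leave the white jar, the amber bottle and the screwdriver where they are.

Things in the scene. Friction and masses are not known exactly. Their poses are not given: they have to be found in the camera images.
- sleeve: Blue aluminium spacer sleeve, loose, about 90 g: tube 80 mm long, 30 mm outside, 22 mm inside diameter, with a foot flange 44 mm across and 6 mm thick at one end. Origin: on the axis at the foot's face; z runs along the tube from the foot to the plain upper end. It starts lying in the wooden rest, upper end raised. Marked if a finger pad presses it with over 45 N.
- sleeve_top (a point): Centre of the plain upper end of the sleeve, 80 mm from the foot along its axis.
- rest: Fixed light-wood rest, base 110 x 60 x 10 mm. Origin: centre of the underside. A vee, narrower than the tube (29 mm), carries it 10 to 44 mm from its foot; the rest of it is free all round. The sleeve's axis rises 25 degrees towards the rest's +x; its foot face, against an end stop, is centred 35 mm behind the origin, 36 mm above the bench.
- block: Fixed square bright-steel bench block, 90 x 90 x 25 mm. Origin: centre of its underside on the bench.
- block_top (a point): Centre of the block's flat top face, 25 mm above the bench.
- lap: Fixed green lap machine: open round pan, 216 mm across, rim 60 mm above the bench, floor at 30 mm; grey switch box on its +x side, to 150 mm from the axis, 42 mm high. Mid-pan a steel hub 60 mm across, its flat top (the shoulder) at 40 mm; from it rises the steel spindle, 19 mm in diameter, 60 mm long, top edge chamfered. Origin: on the spindle axis at the bench; z up.
- shoulder (a point): Centre of the shoulder's face on the spindle axis, 40 mm above the bench: the sleeve's foot rests here when fully home.
- spindle_top (a point): Top of the spindle, on its axis, 100 mm above the bench.
- jar: Bystander: white plastic jar, 54 mm across, 60 mm high, loose. Origin: centre of its underside.
- dropper: Bystander: small amber bottle with a black cap, 36 mm across, 75 mm high, loose. Origin: centre of its underside.
- driver: Bystander: screwdriver with a red handle, 160 mm long, lying on the bench just beyond the block. Origin: under its middle; x axis along it.
Mind the look-alikes: they are no part of the job. Several things have the shape of the sleeve; the one meant has the colours described above. There is more than one size of the block; the job needs the larger.

How it is judged:
On the way:
1. the sleeve stands upright, foot down, on the bench block, let go (angle between sleeve's own z axis and vertical below 0.06 rad and z of sleeve in the frame of block_top between -0.003 and 0.003 m and horizontal distance between sleeve and block_top below 0.055 m and contact force between the fingers and sleeve below 0.1 N and linear speed of sleeve below 0.02 m/s), for 0.2 s.
At the end, for the whole second after the job is handed in: The sleeve is on the spindle, foot down, its foot within 2.5 mm of the shoulder in height and 4 mm of the axis, within 0.04 rad of upright, at rest and released (z of sleeve in the frame of shoulder between -0.0025 and 0.0025 m and horizontal distance between sleeve and shoulder below 0.004 m and angle between sleeve's own z axis and vertical below 0.04 rad and linear speed of sleeve below 0.01 m/s and contact force between the fingers and sleeve below 0.1 N); the robot touches nothing.
It fails at once if the sleeve is gripped with more than 45 N on a finger pad (contact force between the fingers and sleeve above 95 N).
It fails at once if the sleeve is dropped (falls faster than 0.45 m/s with no finger on it, a drop of some 10 mm) (linear speed of sleeve above 0.45 m/s and contact force between the fingers and sleeve below 0.05 N).
It fails at once if the jar is moved by more than 20 mm (distance of jar from where it was at the start of the episode above 0.02 m).
It fails at once if the amber bottle is moved by more than 20 mm (distance of dropper from where it was at the start of the episode above 0.02 m).
It fails at once if the screwdriver is moved by more than 20 mm (distance of driver from where it was at the start of the episode above 0.02 m).
It also fails if it takes over 64 s, if anything falls off the work surface, if the arm or the gripper's body presses on something with over 40 N, if the wrist force passes 120 N, or if a joint passes its speed limit or range.

## Robot

A 6-joint arm with a two-finger parallel gripper is mounted at the origin on the work surface. World frame = base frame: x ahead of the robot, y to its left, z up, the work surface at z = 0. Lengths are in m, angles in rad, forces in N, time in s.
With the tool pointing down it reaches from about 0.35 to 0.775 m from the base axis. Payload 7.3 kg.
Tool frame: the origin (TCP) lies between the finger pads; the fingertips stand 25 mm ahead of it and the grasp point (between the pads) lies 6 mm ahead of it (robot.tcp_to_tips is the distance from the TCP to the fingertips, in m); z points along the fingers, y is the direction in which the jaws open and shut (so a half turn about z gives the same grasp; the last joint's range is limited). The gripper opens to 92 mm and grips with 3 to 60 N. Pads are 19 mm wide; open, the fingers measure 130 mm over their backs; the gripper's body (75 mm by 190 mm) begins 47 mm behind the grasp point.
Start: joints at [1.054, 0.342, 1.524, -0, 1.275, -0.146], TCP at [0.19, 0.489, 0.252] pointing down, gripper open.
Joint ranges: [-2.53, 2.53], [-0.77, 2.02], [0.04, 2.7], [-1, 4.14], [0.28, 2.66], [-3.11, 3.11]. Speed limits (rad/s): [2.57, 2.57, 3.14, 3.14, 3.14, 3.14].

## Interface

Orientations are given as a unit quaternion [w, x, y, z].
In Python, from cell import readout, vision, robot, recognise, cut_out gives the robot as it stands.
- The arm moves only by the tool arm_command, never from a script. Its argument "increments" is a list of rows, each a list of 5 numbers: the finger opening in m, from 0 to 0.0918, then the shift along the world's x, y, z in m, then the turn about the world's z in rad. In form: [[jaw, x, y, z, twist], ...]. A call has 1 to 10 rows; each row shifts and turns the commanded pose from where the row before left it; what a row does not reach is not made up. A row lasts 1/10 s, in which the tool goes at most 50 mm and 8.59 degrees, less where a joint would pass 70% of its speed; a pose out of reach is approached as far as the arm can. A call with a gripper value outside its range is refused whole. The fingers move at their own pace and stop on an object; the grip force is fixed at half the most. Time passes only in rows, so rows that do not move let the fingers close. It gives the time, the measured TCP pose, the force and the opening at its end, in the units of the state.
- readout.state(): the state, without advancing time (a new reading comes with each control period).
- vision.camera(name): name is "side" or "top"; returns a dict with "image" (400x640x3 uint8, red, green, blue), "vfov" (degrees; the focal length in pixels is half the picture's height over the tangent of half this angle, whatever the lens; pixels are square), "cx", "cy" (the principal point, pixels), "view" (4x4, takes a point from world to camera coordinates). Camera axes: x right, y down, z forward; pixel columns grow to the right and rows downward; lengths in m; the calibration is good to about 2 mm. A picture is of the moment at which its call begins. There is no depth.
- robot.sign_off(): hands the job in, once; it reports no verdict.
Trained networks look in the newest picture that a camera, given by its name, has taken for a name from the list of things; names that differ only in an ending like _2 or _b are one class to them, and where a whole thing is asked for, a point or a joint stands for the part that bears it (a point fixed in the world has none). Each returns a list of dicts, best first, with "confidence" (0 to 1); they miss things now and then, are a little off and sometimes report something else, mostly with a low value. They report only what shows in the picture. A call takes as long as a camera call. They do not tell look-alikes from the thing itself.
- recognise(camera, query): "centre" ([column, row] in pixels, amid what is visible of it).
- cut_out(camera, query): "mask" (400x640 bool, what is visible of it) and "centre" ([column, row] in pixels, amid what is visible of it).
The state is a dict: "time": time; "joint_pos": joint angles; "qd": joint speeds; "effort": joint torques, N m; "tcp_pos": TCP position; "tcp_rot": TCP orientation; "force": force on the tool from outside, world axes, zero at the start; "torque": the same for the moment, N m; "opening": finger opening in m.
Only numpy, scipy, OpenCV 4.12 (cv2) and the standard library are available. Lean on these libraries where they do the work, as an engineer would, in place of code of your own. Each camera call takes 0.05 s, during which the arm holds its last target. There are 200 camera calls.

## Working session

There is one attempt and no reset: what is moved stays moved. The work goes in short steps, Python scripts to look and compute and a tool call to move; the robot and the scene stay as the last step left them, time stands still between calls to the robot, and variables do not carry over. Pictures are saved under pics/ and viewed, about 8 in all and at most 12, crops included, and the job is handed in when it is done.

Besides the shell and the picture viewer there is one more tool, called after "Request:" as name(argument=value, ...) on one line, values as JSON. arm_command: Moves the arm, as the interface text tells. Its arguments: {"type":"object","properties":{"increments":{"type":"array","items":{"type":"array","items":{"type":"number"}}}},"required":["increments"]}

```bash
ls; mkdir -p pics
cat > h.py <<'E'
import numpy as np, cv2
from cell import readout, vision, robot, recognise, cut_out
def cam(n):
    c=vision.camera(n); f=200/np.tan(np.radians(c['vfov'])/2); return c,f
def proj(c,p):
    f=200/np.tan(np.radians(c['vfov'])/2); q=np.array(c['view'])@np.r_[p,1]; return np.array([c['cx']+f*q[0]/q[2], c['cy']+f*q[1]/q[2]])
def atz(c,px,z):
    f=200/np.tan(np.radians(c['vfov'])/2); V=np.linalg.inv(np.array(c['view'])); d=V[:3,:3]@np.array([(px[0]-c['cx'])/f,(px[1]-c['cy'])/f,1]); o=V[:3,3]; return o+d*(z-o[2])/d[2]
def save(c,n): cv2.imwrite('pics/'+n,cv2.cvtColor(c['image'],cv2.COLOR_RGB2BGR))
E
python3 - <<'E'
from h import *
print(readout.state())
hs=dict(sleeve=.04,rest=.02,block=.025,lap=.05,jar=.06,dropper=.07,driver=.012)
for n in ('top','side'):
    c,f=cam(n); save(c,n+'0.png'); V=np.linalg.inv(np.array(c['view'])); print(n,f,c['cx'],c['cy'],V.round(3).tolist())
    for q,h in hs.items():
        for r in recognise(n,q): print(q,round(r['confidence'],2),np.round(r['centre'],1),atz(c,r['centre'],h).round(3))
E
```

```text
pics
{'time': 0.0, 'joint_pos': array([ 1.05400369e+00,  3.42707499e-01,  1.52498431e+00, -2.10556625e-05,
        1.27540491e+00, -1.46022830e-01]), 'qd': array([-1.04876048e-03,  9.58315696e-05,  2.18340206e-04,  1.00705741e-03,
       -3.83401595e-04,  7.60132872e-05]), 'effort': array([-3.35123359e-04, -4.31235337e+01, -2.44226933e+01,  7.17120920e-02,
        5.55522332e-02, -2.20040265e-04]), 'tcp_pos': array([0.19004208, 0.4890126 , 0.25106425]), 'tcp_rot': array([-2.35171002e-04,  1.84321783e-01,  9.82865665e-01, -7.14388455e-04]), 'force': array([0.08937911, 0.52186992, 0.37815705]), 'torque': array([0.01489905, 0.05085148, 0.03127859]), 'opening': 0.09181542326375854}
top 424.9462104250199 316.91998792308533 200.29283652219647 [[-0.026, -0.998, 0.06, 0.464], [-1.0, 0.025, -0.018, 0.015], [0.017, -0.061, -0.998, 0.967], [0.0, 0.0, 0.0, 1.0]]
sleeve 0.74 [432.4 275. ] [ 0.351 -0.249  0.04 ]
sleeve 0.66 [382.9 235. ] [ 0.44  -0.144  0.04 ]
sleeve 0.61 [441.3 209.2] [ 0.493 -0.274  0.04 ]
rest 0.57 [426.6 210.1] [ 0.493 -0.247  0.02 ]
block 0.82 [320.4 229.1] [ 0.457 -0.008  0.
[... 189 characters left out ...]
driver 0.63 [329.1 157.7] [ 0.617 -0.033  0.012]
side 375.6246636722129 315.36329077360875 203.7272795487045 [[0.942, -0.239, 0.237, 0.317], [-0.336, -0.629, 0.701, -0.662], [-0.019, -0.74, -0.673, 0.709], [0.0, 0.0, 0.0, 1.0]]
sleeve 0.87 [296.5 277.6] [ 0.434 -0.175  0.04 ]
sleeve 0.83 [337.3 306.1] [ 0.49  -0.272  0.04 ]
sleeve 0.6 [271.9 331. ] [ 0.351 -0.279  0.04 ]
rest 0.96 [340.9 320.8] [ 0.49  -0.294  0.02 ]
block 0.9 [239.5 271.9] [ 0.32  -0.104  0.025]
block 0.68 [288.8 232.1] [ 0.46  -0.025  0.025]
lap 0.86 [302.3 154.4] [0.587 0.25  0.05 ]
jar 0.72 [362.8 191.5] [0.68  0.015 0.06 ]
dropper 0.63 [375.6 211.6] [ 0.671 -0.076  0.07 ]
driver 0.68 [351.3 224.6] [ 0.623 -0.044  0.012]
```

View pics/top0.png

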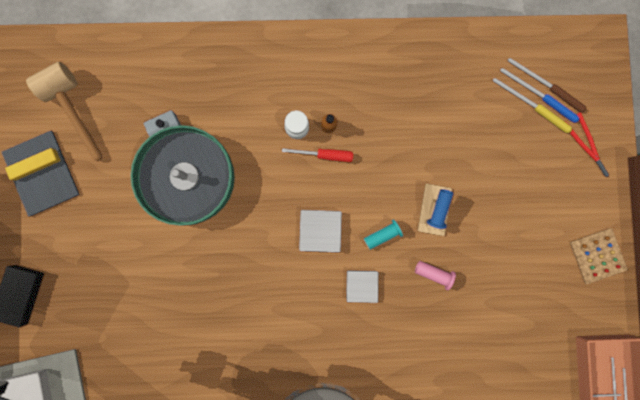

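View pics/side0.png

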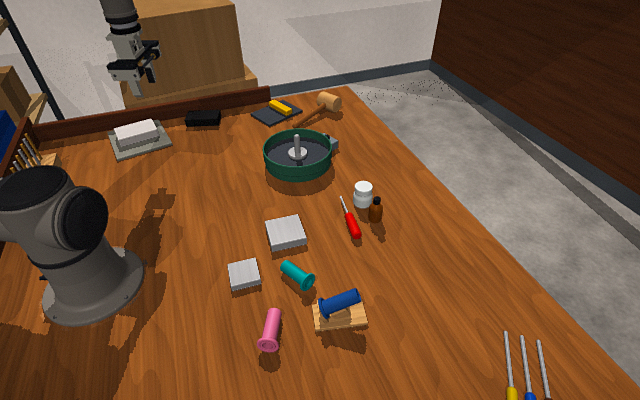

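The top view shows three sleeve shapes: blue in the wooden rest (441,209), teal (383,235) and pink (435,275). The blue one matches. Of the two blocks, (320,230) is the larger and (362,286) the smaller. The lap spindle is at about (184,176). I'll confirm with one crop and fit the poses.

```bash
cat >> h.py <<'E'
from scipy.optimize import least_squares, minimize
def ring(p,a,r,n=40):
    a=a/np.linalg.norm(a); u=np.cross(a,[0.3,1,.2]); u/=np.linalg.norm(u); v=np.cross(a,u); t=np.linspace(0,2*np.pi,n,endpoint=False)[:,None]
    return p+r*(np.cos(t)*u+np.sin(t)*v)
def sleeve_mask(c,p,a,S=4):
    m=np.zeros((400*S,640*S),np.uint8); a=a/np.linalg.norm(a)
    for z0,z1,r in((0,.006,.022),(.006,.08,.015)):
        P=np.array([proj(c,q) for q in np.r_[ring(p+a*z0,a,r),ring(p+a*z1,a,r)]])
        cv2.fillConvexPoly(m,cv2.convexHull(np.round((P+.5)*S).astype(np.int32)),255)
    return cv2.resize(m,(640,400),interpolation=cv2.INTER_AREA)/255.
def blue(c):
    h=cv2.cvtColor(c['image'],cv2.COLOR_RGB2HSV); return cv2.inRange(h,(103,110,30),(125,255,255))>0
def tri(cs,pxs):
    f=lambda p: np.concatenate([proj(c,p)-q for c,q in zip(cs,pxs)])
    s=least_squares(f,[.5,0,.05]); return s.x,np.abs(s.fun).max()
E
python3 - <<'E'
from h import *
C={n:cam(n)[0] for n in('top','side')}
B={}
for n,w in(('top',(400,170,480,250)),('side',(300,270,380,340))):
    k=np.zeros((400,640),bool); k[w[1]:w[3],w[0]:w[2]]=1; B[n]=blue(C[n])&k; print(n,B[n].sum())
def ax(y,e=np.radians(25)): return np.array([np.cos(y)*np.cos(e),np.sin(y)*np.cos(e),np.sin(e)])
def cost(v,ns=('top','side')):
    p=np.array([v[0],v[1],.036])-.035*np.array([np.cos(v[2]),np.sin(v[2]),0])
    return sum(np.abs(sleeve_mask(C[n],p,ax(v[2]))-B[n]).sum() for n in ns)
for ns in(('top','side'),('top',),('side',)):
    r=minimize(cost,[.49,-.27,-.26],args=(ns,),method='Nelder-Mead',options=dict(initial_simplex=[[.49,-.27,-.26],[.51,-.27,-.26],[.49,-.25,-.26],[.49,-.27,-.1]])); print(ns,r.x.round(4),r.fun)
for q in('spindle_top','shoulder','block_top','sleeve_top'):
    L=[recognise(n,q) for n in C]
    print(q,[[(np.round(d['centre'],1).tolist(),round(d['confidence'],2)) for d in l] for l in L])
    if all(L) and q!='sleeve_top': 
        for b in L[1]: print(tri(list(C.values()),[L[0][0]['centre'],b['centre']]))
a=cv2.resize(C['top']['image'][170:300,290:480],None,fx=4,fy=4); 
b=cv2.resize(C['top']['image'][120:235,120:245],None,fx=4,fy=4)[:,:]
cv2.imwrite('pics/crop1.png',a[:,:,::-1]); cv2.imwrite('pics/crop2.png',b[:,:,::-1])
# block corners
for d in cut_out('top','block'):
    m=d['mask'].astype(np.uint8); r=cv2.minAreaRect(cv2.findContours(m,0,1)[0][0]); print(d['centre'],r, [atz(C['top'],q,.025).round(4).tolist() for q in cv2.boxPoints(r)])
E
```

```text
top 491
side 642
('top', 'side') [ 0.4945 -0.2702 -0.1952] 210.80392156862746
('top',) [ 0.4961 -0.2695 -0.2242] 136.44313725490196
('side',) [ 0.4948 -0.2699 -0.2123] 69.57647058823528
spindle_top [[([179.9, 172.0], 0.71)], [([298.1, 153.7], 0.57)]]
(array([0.59087979, 0.30205159, 0.01851247]), np.float64(0.70357071820996))
shoulder [[([181.8, 174.2], 0.69)], [([300.7, 153.3], 0.74)]]
(array([0.58914239, 0.29555128, 0.02338581]), np.float64(1.8677584476338893))
block_top [[([361.5, 285.7], 0.93), ([321.8, 227.2], 0.71)], [([243.9, 274.1], 0.9), ([284.3, 230.0], 0.73), ([300.2, 155.6], 0.29)]]
(array([ 0.32794737, -0.09776627,  0.00536107]), np.float64(0.18808371634167997))
(array([ 0.38482874, -0.09216543,  0.12171197]), np.float64(23.033339979174343))
(array([ 0.41479011, -0.07353335,  0.29379343]), np.float64(36.338487331425995))
sleeve_top [[([441.7, 209.4], 0.71), ([438.2, 273.6], 0.63), ([383.3, 234.3], 0.62)], [([269.0, 332.2], 0.95), ([298.4, 275.0], 0.81), ([339.3, 300.8], 0.75)]]
[362.5, 285.2] ((362.0, 286.0), (32.0, 32.0), 90.0) [[0.3655, -0.0623, 0.025], [0.3635, -0.1329, 0.025], [0.2939, -0.1305, 0.025], [0.296, -0.0602, 0.025]]
[319.6, 233.9] ((319.14495849609375, 230.7165069580078), (40.86003112792969, 40.55713653564453), 1.7357046604156494) [[0.4113, 0.042, 0.025], [0.5005, 0.0372, 0.025], [0.4955, -0.0533, 0.025], [0.4061, -0.048, 0.025]]
```

View pics/crop1.png

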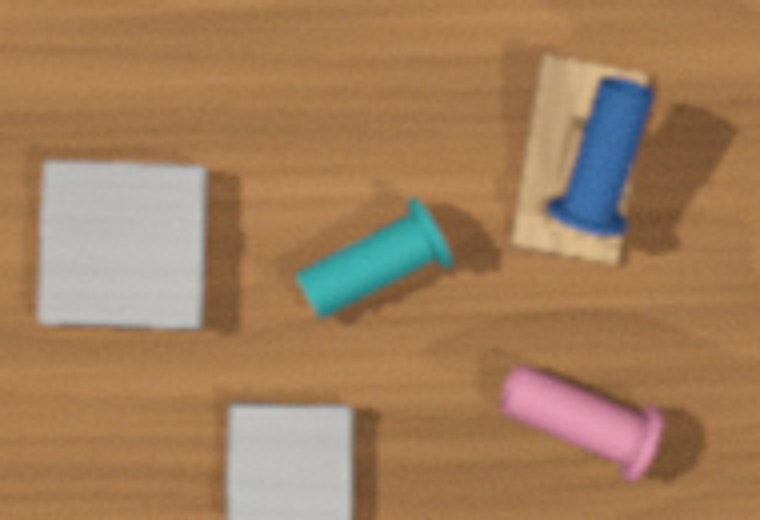

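View pics/crop2.png

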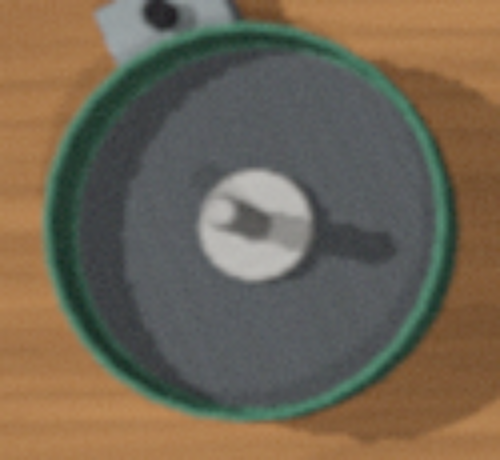

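The crop confirms blue in the wooden rest with its upper end up-right (625,85), and the foot at (590,225). The larger block is at the left. The lap crop shows the hub at (255,225) and the spindle tip at about (222,213). I'm moving above the tube's upper part now.

Request:
arm_command(increments=[[0.06,0.04,-0.045,0,0.02],[0.06,0.04,-0.045,0,0.02],[0.06,0.04,-0.045,0,0.02],[0.06,0.04,-0.045,0,0.02],[0.06,0.04,-0.045,0,0.02],[0.06,0.04,-0.045,0,0.02],[0.06,0.04,-0.045,0,0.02],[0.06,0.04,-0.045,0,0.02]])

```text
time: 2.15
tcp_pos: [0.4571, 0.1886, 0.252]
tcp_rot: [0.0, 0.105, 0.994, 0.0]
force: [1.0, 1.9, -0.2]
opening: 0.0597
```

Request:
arm_command(increments=[[0.06,0.002,-0.045,0,0],[0.06,0.002,-0.045,0,0],[0.06,0.002,-0.045,0,0],[0.06,0.002,-0.045,0,0],[0.06,0.002,-0.045,0,0],[0.06,0.001,-0.045,0,0],[0.06,0.001,-0.045,0,0],[0.06,0,-0.045,0,0],[0.06,0,-0.045,0,0],[0.06,0,0,0,0]])

```text
time: 3.15
tcp_pos: [0.4677, -0.2196, 0.2514]
tcp_rot: [0.0, 0.108, 0.994, -0.001]
force: [0.7, 1.0, -0.6]
opening: 0.0602
```

Run:
```python
from h import *
C={n:cam(n)[0] for n in('top','side')}; c=C['top']
print('hub',atz(c,(183.4,175.9),.04),'tip',atz(c,(175.1,172.9),.1))
# green rim circle fit, top cam at z=.06 outer, both cams
h=cv2.cvtColor(c['image'],cv2.COLOR_RGB2HSV); g=cv2.inRange(h,(65,80,20),(85,255,255)); g[:,260:]=0
n,l,s,ce=cv2.connectedComponentsWithStats(g); k=1+s[1:,4].argmax(); P=cv2.convexHull(np.argwhere(l==k)[:,::-1].astype(np.int32))[:,0]
Q=np.array([atz(c,p,.06)[:2] for p in P]); f=lambda v:np.hypot(*(Q-v[:2]).T)-v[2]
r=least_squares(f,[.59,.3,.108],loss='soft_l1',f_scale=.002); print(r.x,np.abs(r.fun).max())
# hub / spindle in the side picture: bright-pixel bounds
cs=C['side']; cv2.imwrite('pics/crop3.png',cv2.resize(cs['image'][120:190,255:345],None,fx=8,fy=8,interpolation=cv2.INTER_CUBIC)[:,:,::-1])
for p in((r.x[0],r.x[1],.04),(r.x[0],r.x[1],.1)): print(proj(c,p),proj(cs,p),(proj(cs,p)-[255,120])*8)
print(readout.state()['tcp_pos'],readout.state()['tcp_rot'])
```

```text
hub [0.58032055 0.28777481 0.04      ] tip [0.57934074 0.2869034  0.1       ]
[0.58020628 0.28460961 0.10681112] 0.003766331632020656
[184.85903685 175.91770524] [296.9227902  151.60389107] [335.38232156 252.83112853]
[176.22806616 172.45185314] [295.89204196 135.0666704 ] [327.13633565 120.53336323]
[ 0.46765507 -0.21523526  0.25138829] [-2.96073187e-04  1.06372170e-01  9.94326260e-01  4.03062343e-04]
```

View pics/crop3.png

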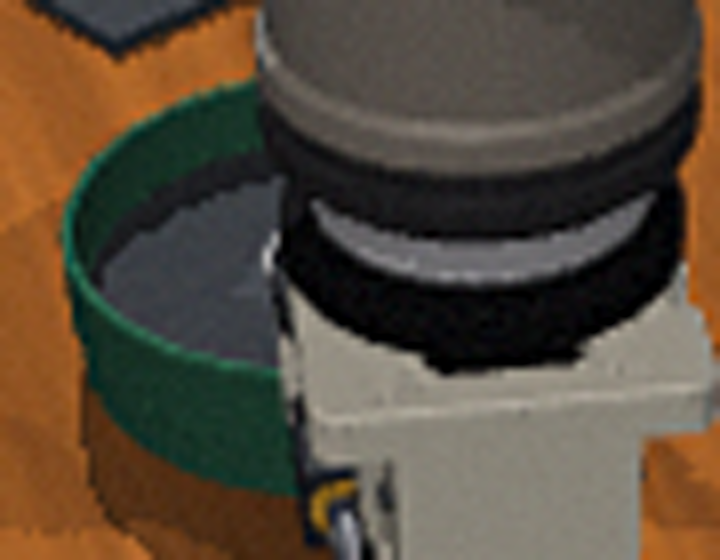

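The side view is blocked by the arm here, so it's of no use; I'll use the first side picture for the lap later. Next I finish the approach and descend.

Request:
arm_command(increments=[[0.06,0.014,-0.015,0,0],[0.06,0.014,-0.015,0,0],[0.06,0.014,-0.015,0,0],[0.06,0.013,-0.015,0,0],[0.06,0,0,-0.03,0],[0.06,0,0,-0.03,0],[0.06,0,0,-0.03,0],[0.06,0,0,0,0],[0.06,0,0,0,0]])

```text
time: 4.15
tcp_pos: [0.5234, -0.2734, 0.1624]
tcp_rot: [-0.0, 0.104, 0.995, 0.0]
force: [-0.1, 0.3, -0.1]
opening: 0.06
```

Run:
```python
from h import *
s=readout.state(); print(s['tcp_pos'],s['tcp_rot'],s['time'])
c=dict(vision.camera('side')); im=cv2.imread('pics/side0.png')
cv2.imwrite('pics/crop4.png',cv2.resize(im[120:190,255:345],None,fx=8,fy=8,interpolation=cv2.INTER_CUBIC))
for z in(.04,.1):
  p=[.580,.287,z]; print(proj(c,p),(proj(c,p)+.5-[255,120])*8)
```

```text
[ 0.52341358 -0.27344438  0.16236157] [-1.18651557e-04  1.04436103e-01  9.94531569e-01  2.10387811e-04] 4.15
[296.63018216 151.21211738] [337.04145728 253.69693908]
[295.59052541 134.68466259] [328.72420325 121.47730073]
```

View pics/crop4.png

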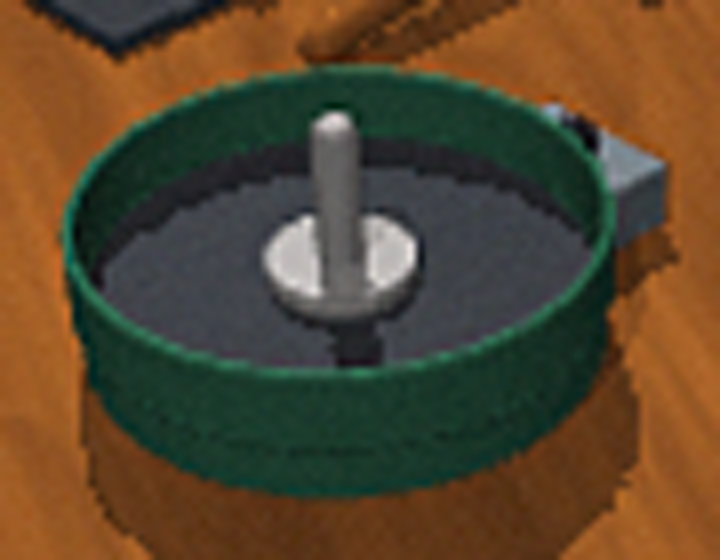

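The side picture shows the hub centre at about (341,258) and the spindle top at (334,122) in the crop. Both are within 0.6 px of a spindle at (0.581, 0.287). Now I descend and close gently.

Request:
arm_command(increments=[[0.06,0,-0.002,-0.03,0],[0.06,0,0,-0.03,0],[0.06,0,0,-0.021,0],[0.06,0,0,-0.01,0],[0.06,0,0,0,0],[0.04,0,0,0,0],[0.033,0,0,0,0],[0.029,0,0,0,0],[0.029,0,0,0,0],[0.029,0,0,0,0]])

```text
time: 5.2
tcp_pos: [0.5233, -0.2764, 0.0712]
tcp_rot: [0.0, 0.105, 0.994, 0.0]
force: [2.1, 2.7, 2.2]
opening: 0.0296
```

Request:
arm_command(increments=[[0.026,0,0,0,0],[0.026,0,0,0,0],[0.026,0,0,0,0]])

```text
time: 5.5
tcp_pos: [0.5234, -0.2762, 0.0712]
tcp_rot: [0.0, 0.105, 0.994, 0.0]
force: [2.3, 4.2, 4.7]
opening: 0.0284
```

Request:
arm_command(increments=[[0.026,0.003,0,0.01,0],[0.026,0.003,0,0.01,0],[0.026,0,0,0.02,0],[0.026,0,0,0.03,0],[0.026,0,0,0.03,0],[0.026,0,0,0.03,0],[0.026,0,0,0,0]])

```text
time: 6.2
tcp_pos: [0.531, -0.2784, 0.2062]
tcp_rot: [0.004, 0.105, 0.994, -0.003]
force: [0.5, -0.6, -0.1]
opening: 0.0281
```

```bash
cat >> h.py <<'E'
def pair(name,p,w=(380,300)):
    "zoomed views of both cameras about world point p"
    out=[]
    for n in('top','side'):
        c=vision.camera(n); u=proj(c,p); M=np.float32([[4,0,w[0]/2-4*u[0]],[0,4,w[1]/2-4*u[1]]])
        out.append(cv2.warpAffine(c['image'],M,w,flags=cv2.INTER_CUBIC))
    cv2.imwrite('pics/'+name,np.hstack(out)[:,:,::-1])
E
python3 - <<'E'
from h import *
s=readout.state(); print(s['tcp_pos'],s['opening'],s['force']); pair('g1.png',s['tcp_pos']-[0.02,0,.02])
E
```

```text
[ 0.53101389 -0.2784367   0.20623173] 0.028120515571122308 [ 0.53251822 -0.62667796 -0.1094592 ]
```

View pics/g1.png

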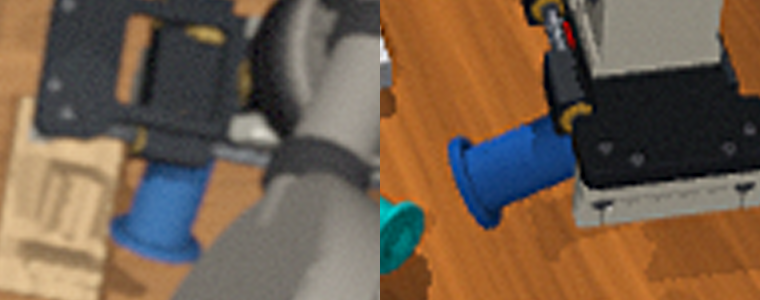

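The sleeve is held by its upper end, foot toward -x, still tilted at about its rest angle. I'll carry it over the block, foot just above the face, loosen the jaws step by step so gravity can swing it upright, and fit the tilt from the pictures.

Request:
arm_command(increments=[[0.026,-0.009,0.04,0,0],[0.026,-0.009,0.04,0,0],[0.026,-0.009,0.04,0,0],[0.026,-0.009,0.04,0,0],[0.026,-0.009,0.04,0,0],[0.026,-0.008,0.04,0,0],[0.026,-0.008,0.032,-0.02,0],[0.026,0,0,-0.03,0],[0.026,0,0,-0.03,0],[0.026,0,0,0,0]])

```text
time: 7.3
tcp_pos: [0.4648, -0.0039, 0.1169]
tcp_rot: [-0.005, 0.105, 0.994, 0.0]
force: [0.1, 0.4, -0.1]
opening: 0.0286
```

```bash
cat >> h.py <<'E'
def tilt(yaw=-.21,L0=.07,e0=25,views=('side','top'),bluef=None):
    s=readout.state(); P=s['tcp_pos']-[0,0,.006]; cs=[vision.camera(n) for n in views]
    K=[]
    for c in cs:
        B=(bluef or blue)(c); k=np.zeros((400,640),np.uint8); u=proj(c,P); cv2.circle(k,tuple(int(t) for t in u),60,1,-1); K.append((c,B&(k>0)))
    def cost(v):
        L,e=v[0],np.radians(v[1]); y=yaw; a=np.array([np.cos(y)*np.cos(e),np.sin(y)*np.cos(e),np.sin(e)]); p=P-L*a+np.array([0,v[2],0]); t=0
        for c,B in K:
            m=sleeve_mask(c,p,a); g=np.zeros((400,640),np.uint8)
            Q=np.array([proj(c,q) for q in np.r_[ring(p+a*(L-.014),a,.017),ring(p+a*.085,a,.017)]]); cv2.fillConvexPoly(g,cv2.convexHull(np.round(Q).astype(np.int32)),1)
            t+=(np.abs(m-B)*(1-g)).sum()
        return t
    b=min((minimize(cost,[L0,e,0],method='Nelder-Mead',options=dict(initial_simplex=[[L0,e,0],[L0+.01,e,0],[L0,e+12,0],[L0,e,.004]],maxiter=120)) for e in(e0,e0+25,e0+50)),key=lambda r:r.fun)
    L,e=b.x[0],np.radians(b.x[1]); low=P[2]-L*np.sin(e)-.022*np.cos(e)
    print('tcp',s['tcp_pos'].round(4),'open',round(s['opening'],4),'L',b.x[0].round(4),'elev',b.x[1].round(1),'dy',b.x[2].round(4),'low z',low.round(4),'cost',b.fun.round(0),[int(B.sum()) for c,B in K]); return s
E
python3 -c "
from h import *
tilt(); tilt(views=('side',))"
```

```text
tcp [ 0.4648 -0.0039  0.1169] open 0.0286 L 0.0093 elev 204.3 dy -0.0006 low z 0.1348 cost 42.0 [174, 77]
tcp [ 0.4676 -0.0047  0.1203] open 0.0283 L -0.1024 elev 215.7 dy 0.0144 low z 0.0724 cost 21.0 [174]
```

```bash
sed -i "s/        return t$/        return t+1e6*max(0,abs(L-.07)-.01)+20*max(0,-v[1],v[1]-105)+1e6*max(0,abs(v[2])-.004)/" h.py
python3 -c "
from h import *
s=tilt(); tilt(views=('side',)); pair('g2.png',s['tcp_pos']-[0.02,0,.03])"
```

```text
tcp [ 0.4684 -0.0049  0.1212] open 0.0281 L 0.069 elev 28.2 dy 0.001 low z 0.0633 cost 513.0 [179, 58]
tcp [ 0.4688 -0.005   0.1219] open 0.0283 L 0.0697 elev 26.9 dy 0.0013 low z 0.0647 cost 146.0 [179]
```

View pics/g2.png

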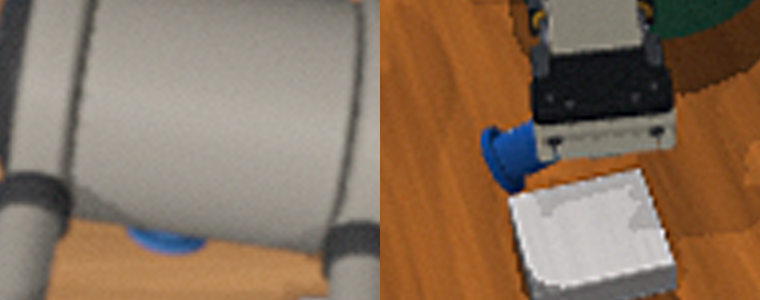

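The top view is hidden by the arm. The side view shows the foot to the left of the jaws at about 27°, above the block. I'll lower it to a few mm clearance and loosen slightly.

Request:
arm_command(increments=[[0.026,0.015,0,-0.015,0],[0.026,0,0,-0.012,0],[0.026,0,0,-0.005,0],[0.027,0,0,0,0],[0.0275,0,0,0,0],[0.028,0,0,0,0],[0.0285,0,0,0,0],[0.0285,0,0,0,0]])

```text
time: 8.5
tcp_pos: [0.4831, -0.0046, 0.0891]
tcp_rot: [0.0, 0.105, 0.994, 0.0]
force: [0.2, 0.3, -1.3]
opening: 0.0287
```

```bash
python3 -c "
from h import *
tilt(views=('side',))"
```

```text
tcp [ 0.4831 -0.0046  0.0891] open 0.0287 L 0.0695 elev 27.1 dy 0.0004 low z 0.0319 cost 133.0 [172]
```

Request:
arm_command(increments=[[0.0289,0,0,0,0],[0.0289,0,0,0,0],[0.0292,0,0,0,0],[0.0292,0,0,0,0]])

```text
time: 8.95
tcp_pos: [0.483, -0.0046, 0.0888]
tcp_rot: [0.0, 0.105, 0.994, 0.0]
force: [1.1, 0.4, 0.1]
opening: 0.0292
```

```bash
python3 -c "
from h import *
tilt(views=('side',))"
```

```text
tcp [ 0.483  -0.0046  0.0888] open 0.0292 L 0.0601 elev 87.3 dy 0.004 low z 0.0217 cost 219.0 [217]
```

```bash
python3 -c "
from h import *
s=readout.state();pair('g3.png',s['tcp_pos']-[0.02,0,.03])"
```

```text
(no output)
```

View pics/g3.png

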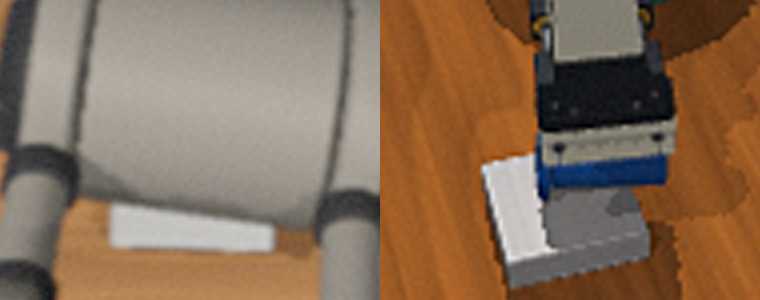

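```bash
python3 -c "
from h import *
s=readout.state();c=vision.camera('side');P=s['tcp_pos'];u=proj(c,P-[0,0,.006]);print(u,s['opening'],s['time'])
B=blue(c); x,y=int(u[0]),int(u[1])
h=cv2.cvtColor(c['image'],cv2.COLOR_RGB2HSV)
for r in range(y-6,y+30): print(r,''.join('#' if B[r,q] else ('o' if h[r,q,1]<60 and h[r,q,2]>110 else ('x' if h[r,q,2]<70 else '.')) for q in range(x-35,x+35)))
print(x-35)
for p in([.02,0,0],[-.02,0,0],[0,0,-.015],[0,0,-.03]): print(p,proj(c,P-[0,0,.006]+p))
"
```

```text
[293.7801671  207.93398364] 0.02934833795621589 9.1
201 .....................xxxxxxxxxxxxxxxxxxxxxxxxxxxxxxxxx................
202 .....................xxxxxxxxxxxxxxxxxxxxxxxxxxxxxxxxxx...............
203 .....................xxxxxxxxxxxxxxxxxxxxxxxxxxxxxxxxxx...............
204 .....................xxxxxxxxxxxxxxxxxxxxxxxxxxxxxxxxxx...............
205 .....................xxxxxxxxxxxxxxxxxxxxxxxxxxxxxxxxxx...............
206 .....................xxxxxxxxxxxxxxxxxxxxxxxxxxxxxxxxxx...............
207 .....................xxxxxxxxxxxxxxxxxxxxxxxxxxxxxxxxxx...............
208 .....................xxxxxxxxxxxxxxxxxxxxxxxxxxxxxxxxxx...............
209 .....................xxxxxxxxxxxxxxxxxxxxxxxxxxxxxxxxxx...............
210 .....................xxxxxxxxxxxxxxxxxxxxxxxxxxxxx..ooo...............
211 .....................xxxxxxxxxxxxxxxxxxx..oo.oooooooooo...............
212 ......................xxxxxxxxx..oo..oooooooooooooooooo...............
213 ......................ooo..oooooooooooooooooooooo.xx.o................
214 ......................ooooooooooooooooooooooo..ooxxx.oo..............
[... 1123 characters left out ...]
...
230 .........ooooooooooooo..o..o..........o...............................
231 ........xooooooooooooo..ooo...o.......................................
232 ........x.oooooooooooo....o..oo.......................................
233 ..........oooooooooooo....oo....o..o..................................
234 ..........oooooooooooo....ooo....o.o.......o..o.......................
235 .........xoooooooooooo....oo......oo....o..o..........................
236 ...........ooooooooooo..oo..o..o.........o..o.ooxx....................
258
[0.02, 0, 0] [301.53086748 205.97228126]
[-0.02, 0, 0] [285.94943359 209.9159424 ]
[0, 0, -0.015] [294.12837949 212.36436153]
[0, 0, -0.03] [294.46912911 216.699789  ]
```

The character map shows the sleeve slid out of the loose jaws. It now lies on its side on the block, with the flange at columns 279-281 and the tube running right to 310. Swinging by gravity can't be controlled. New plan:
- Grip near the foot with a firm jaw.
- Lever the free upper end up on the lap rim.
- Finish by pressing the foot edge on the block.

First I clear the arm and measure.

Request:
arm_command(increments=[[0.05,0,0,0,0],[0.06,0,0,0.01,0],[0.06,0,0,0.03,0],[0.06,0,0.03,0.04,0],[0.06,0,0.045,0.02,0],[0.06,0,0.045,0,0],[0.06,0,0.045,0,0],[0.06,0,0.04,0,0],[0.06,0,0,0,0]])

```text
time: 10.05
tcp_pos: [0.4825, 0.2045, 0.1896]
tcp_rot: [0.001, 0.103, 0.995, 0.001]
force: [-0.0, -0.2, 0.3]
opening: 0.0602
```

```bash
cat >> h.py <<'E'
def free_fit(x0,views=('top','side'),win=45):
    "x0: foot x,y,z, yaw, elev deg"
    cs=[vision.camera(n) for n in views]; K=[]
    for c in cs:
        k=np.zeros((400,640),np.uint8); cv2.circle(k,tuple(int(t) for t in proj(c,x0[:3])),win,1,-1); K.append((c,blue(c)&(k>0)))
    def cost(v):
        y,e=v[3],np.radians(v[4]); a=np.array([np.cos(y)*np.cos(e),np.sin(y)*np.cos(e),np.sin(e)])
        return sum(np.abs(sleeve_mask(c,np.array(v[:3]),a)-B).sum() for c,B in K)
    x=np.array(x0,float); S=np.vstack([x,x+np.diag([.01,.01,.008,.2,8])])
    for _ in range(2):
        r=minimize(cost,x,method='Nelder-Mead',options=dict(initial_simplex=S,maxiter=400)); x=r.x; S=np.vstack([x,x-np.diag([.004,.004,.004,.1,4])])
    print('foot',x[:3].round(4),'yaw',x[3].round(3),'elev',x[4].round(1),'cost',round(r.fun),[int(B.sum()) for c,B in K]); return x
E
python3 -c "
from h import *
print(readout.state()['tcp_pos'])
x=free_fit([.45,-.005,.047,-.21,-5]); pair('g4.png',[.48,-.005,.03])"
```

```text
[0.48251576 0.20449347 0.1895606 ]
foot [0.4437 0.007  0.0406] yaw -0.244 elev -2.4 cost 136 [447, 379]
```

View pics/g4.png

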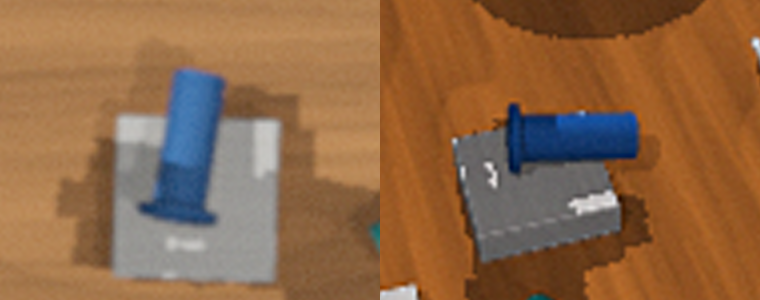

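The sleeve lies stably on the block, foot toward -x, upper end overhanging (top crop: foot at (180,212), top at (200,75)). I'll grip 24 mm from its foot.

Request:
arm_command(increments=[[0.055,-0.003,-0.041,0,-0.03],[0.055,-0.003,-0.041,0,0],[0.055,-0.003,-0.041,0,0],[0.055,-0.003,-0.04,0,0],[0.055,-0.003,-0.04,-0.02,0],[0.055,0,0,-0.035,0],[0.055,0,0,-0.035,0],[0.055,0,0,-0.02,0],[0.055,0,0,0,0],[0.055,0,0,0,0]])

```text
time: 11.25
tcp_pos: [0.4681, -0.0036, 0.0793]
tcp_rot: [0.0, 0.121, 0.993, -0.0]
force: [0.1, -0.1, 1.4]
opening: 0.0553
```

Request:
arm_command(increments=[[0.055,-0.001,0.005,-0.01,0],[0.055,0,0,-0.0135,0],[0.055,0,0,0,0],[0.04,0,0,0,0],[0.032,0,0,0,0],[0.028,0,0,0,0],[0.025,0,0,0,0],[0.025,0,0,0,0],[0.025,0,0,0,0]])

```text
time: 12.15
tcp_pos: [0.4672, 0.0024, 0.0556]
tcp_rot: [0.0, 0.12, 0.993, 0.0]
force: [0.6, 0.4, 3.8]
opening: 0.0287
```

Request:
arm_command(increments=[[0.025,0,0,0.01,0],[0.025,0,0,0.02,0],[0.025,0,0,0.03,0],[0.025,0,0,0.03,0],[0.025,0,0,0,0],[0.025,0,0,0,0]])

```text
time: 12.75
tcp_pos: [0.467, 0.0024, 0.1458]
tcp_rot: [0.001, 0.12, 0.993, 0.0]
force: [-0.0, -0.5, -0.8]
opening: 0.0287
```

```bash
python3 -c "
from h import *
s=readout.state();c=vision.camera('side');P=s['tcp_pos'];u=proj(c,P-[0,0,.006]);print(u,s['opening'],s['time'])
B=blue(c); x,y=int(u[0]),int(u[1])
for r in range(y-16,y+24): print(''.join('#' if B[r,q] else '.' for q in range(x-25,x+45)))
"
```

```text
[285.00282123 189.94206585] 0.028651520365969494 12.75
......................................................................
......................................................................
......................................................................
......................................................................
......................................................................
......................................................................
......................................................................
......................................................................
......................................................................
......................................................................
......................................................................
......................................................................
......................................................................
......................................................................
..........................................########.
[... 1094 characters left out ...]
.............................................................
......................................................................
......................................................................
......................................................................
......................................................................
......................................................................
......................................................................
......................................................................
......................................................................
......................................................................
```

The sleeve is held near the foot, upper end free. Now to the -x side of the lap rim, turning it to point along +x.

Request:
arm_command(increments=[[0.025,-0.005,0.04,0,0.03],[0.025,-0.005,0.04,0,0.03],[0.025,-0.005,0.04,0,0.03],[0.025,-0.005,0.04,0,0.03],[0.025,-0.005,0.04,0,0.03],[0.025,-0.005,0.04,0,0.03],[0.025,-0.005,0.03,0,0.03],[0.025,-0.005,0.015,0,0.03],[0.025,0,0,-0.02,0],[0.025,0,0,0,0]])

```text
time: 13.8
tcp_pos: [0.4246, 0.2869, 0.122]
tcp_rot: [-0.003, -0.0, 1.0, -0.002]
force: [-0.0, -0.7, -0.6]
opening: 0.0286
```

```bash
cat > asc.py <<'E'
from h import *
import sys
s=readout.state();P=s['tcp_pos'];q=s['tcp_rot'];print(P.round(4),'tool y',round(2*np.degrees(np.arctan2(q[2],q[1]))-90,1),s['force'].round(1),round(s['opening'],4),round(s['time'],2))
for n in sys.argv[1:]:
    c=vision.camera(n);h=cv2.cvtColor(c['image'],cv2.COLOR_RGB2HSV)
    u=proj(c,P-[0,0,.006]);print(n,u.round(1)); B=blue(c); g=cv2.inRange(h,(65,80,20),(85,255,255))>0
    k=np.zeros((400,640),bool); x,y=int(u[0]),int(u[1]); k[y-50:y+50,x-50:x+50]=1; I=np.argwhere(B&k)
    if len(I)==0: print('no blue'); continue
    (r0,c0),(r1,c1)=I.min(0)-2,I.max(0)+3; print('from row',r0,'col',c0)
    for r in range(r0,r1): print(''.join('#' if B[r,t] else 'g' if g[r,t] else '.' for t in range(c0,c1)))
E
python3 asc.py top side
```

```text
[0.4246 0.2869 0.122 ] tool y 90.0 [-0.  -0.7 -0.6] 0.0286 13.8
top [173.  249.6]
from row 219 col 166
g..g...............
gggg...............
gg.#########.......
.g##############.gg
..##############..g
...##############.g
...##############..
...#############...
...#############...
...#############...
...#############...
.......#########...
..........###.##...
...................
...................
side [244.2 140.4]
from row 100 col 225
.......................................................................
.......................................................................
........................................................#..............
..........................................................#............
............................................................#..........
..............................................................#........
................................................................#......
..................................................................#....
.......................................................................
.........
[... 2386 characters left out ...]
.......##############.ggggggggggg...................
..........................##############.ggggggggg.....................
..............#.#.........##############.ggggggg.......................
............######........##############ggggggg........................
............######........########....g.gggggg.........................
............######....................ggggggg..........................
.............##.......................gggggg...........................
.............##.......................gggggg...........................
......................................ggggg............................
......................................gggg.............................
```

Request:
arm_command(increments=[[0.025,0.002,0,-0.02,0],[0.025,0,0,-0.012,0],[0.025,0,0,-0.006,0],[0.025,0,0,-0.006,0],[0.025,0,0,-0.006,0],[0.025,0,0,-0.004,0],[0.025,0,0,0,0]])

```text
time: 14.6
tcp_pos: [0.4285, 0.2872, 0.0712]
tcp_rot: [-0.001, 0.0, 1.0, -0.0]
force: [-3.9, -1.2, 3.9]
opening: 0.0284
```

```bash
python3 asc.py side | head -60
```

```text
[0.4285 0.2872 0.0712] tool y 89.9 [-3.9 -1.2  3.9] 0.0284 14.6
side [247.9 154.6]
from row 102 col 225
........................................................#.............
..........................................................#...........
............................................................#.........
..............................................................#.......
................................................................#.....
......................................................................
......................................................................
......................................................................
......................................................................
......................................................................
......................................................................
......................................................................
......................................................................
..................................................................##..
..
[... 2350 characters left out ...]
.................................gg..........................
........................................#.g...........................
........................................###...........................
........................................###...........................
.........................................#............................
......................................................................
......................................................................
.......................................ggg............................
........................................ggg...........................
.............................##........ggggg..........................
```

Contact force is about 4 N and steady, as expected for levering. Continuing down.

Request:
arm_command(increments=[[0.025,0,0,-0.006,0],[0.025,0,0,-0.006,0],[0.025,0.001,0,-0.005,0],[0.025,0.001,0,-0.004,0],[0.025,0.001,0,-0.003,0],[0.025,0.001,0,-0.002,0],[0.025,0,0,0,0]])

```text
time: 15.35
tcp_pos: [0.4338, 0.2878, 0.0456]
tcp_rot: [0.001, 0.0, 1.0, 0.001]
force: [-2.4, 0.5, 4.7]
opening: 0.0286
```

Request:
arm_command(increments=[[0.025,-0.01,0,0.01,0],[0.025,-0.02,0,0.02,0],[0.025,-0.01,0,0.03,0],[0.025,0,-0.02,0.03,0],[0.025,0,-0.03,0,0],[0.025,0,-0.03,0,0],[0.025,0,0,0,0]])

```text
time: 16.05
tcp_pos: [0.3923, 0.2051, 0.1358]
tcp_rot: [0.0, 0.001, 1.0, -0.0]
force: [0.0, 0.9, 0.0]
opening: 0.0282
```

```bash
python3 asc.py top|head -40; python3 -c "
from h import *
s=readout.state();P=s['tcp_pos'];out=[]
pair('g5.png',P-[0,0,.02])"
```

```text
[0.3923 0.2051 0.1358] tool y 89.8 [0.  0.9 0. ] 0.0282 16.05
top [213.1 265.5]
from row 241 col 200
...................
...................
.......#######.....
.....##########....
....############...
...#############...
..##############...
...##############..
....########.......
.....##............
.....##............
...................
...................
```

View pics/g5.png

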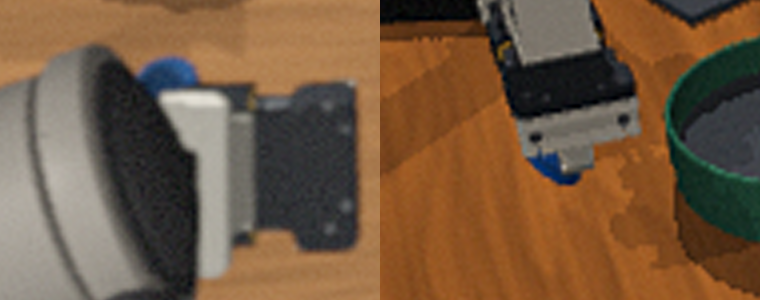

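The levering worked: the upper end is now raised to about 45-50° (11 pictures viewed). At 24 mm from the foot, though, the upper end would hit the gripper body before upright. I need a grip about 39 mm up, so I'll lay the sleeve back on the block under control, regrip, and lever again.

Request:
arm_command(increments=[[0.025,0.01,-0.04,0,0],[0.025,0.01,-0.04,0,0],[0.025,0.01,-0.04,0,0],[0.025,0.01,-0.04,0,0],[0.025,0.01,-0.04,0,0],[0.025,0.004,-0.01,-0.02,0],[0.025,0,0,-0.02,0],[0.025,0,0,-0.01,0],[0.025,0,0,0,0]])

```text
time: 17.1
tcp_pos: [0.4463, -0.0018, 0.0841]
tcp_rot: [-0.001, -0.0, 1.0, 0.0]
force: [-0.2, 0.6, -0.8]
opening: 0.0285
```

```bash
python3 asc.py side|head -50; python3 -c "
from h import *
tilt(yaw=0,views=('side',),e0=20)"
```

```text
[ 0.4463 -0.0018  0.0841] tool y 90.0 [-0.2  0.6 -0.8] 0.0285 17.1
side [279.2 212.2]
from row 165 col 251
................................
................................
..#.............................
................................
................................
................................
................................
................................
................................
................................
................................
................................
................................
................................
................................
................................
................................
................................
................................
................................
................................
........#.......................
................................
................................
................................
................................
................................
................................
................................
................................
................................
................................
................................
................................
................................
................................
................................
..............#.................
................................
................................
................................
................................
................................
................................
................................
................................
................................
tcp [ 0.4468 -0.0018  0.085 ] open 0.0285 L 0.0611 elev 87.5 dy -0.0008 low z 0.017 cost 240.0 [31]
```

Request:
arm_command(increments=[[0.025,0,0,-0.006,0],[0.025,0,0,-0.004,0],[0.025,0,0,-0.003,0],[0.025,0,0,0,0]])

```text
time: 17.6
tcp_pos: [0.4468, -0.0025, 0.072]
tcp_rot: [-0.0, 0.0, 1.0, 0.0]
force: [0.3, 0.5, -1.2]
opening: 0.0285
```

Request:
arm_command(increments=[[0.025,0.003,0,-0.003,0],[0.025,0.003,0,-0.002,0],[0.025,0.003,0,-0.002,0],[0.025,0.003,0,-0.002,0],[0.025,0,0,0,0]])

```text
time: 18.1
tcp_pos: [0.4594, -0.0027, 0.0643]
tcp_rot: [0.0, 0.0, 1.0, -0.0]
force: [-3.4, 0.2, 13.8]
opening: 0.0286
```

Request:
arm_command(increments=[[0.025,0.004,0,-0.001,0],[0.025,0.004,0,-0.001,0],[0.025,0.003,0,-0.001,0],[0.025,0.003,0,-0.001,0],[0.025,0,0,-0.001,0],[0.025,0,0,0,0]])

```text
time: 18.7
tcp_pos: [0.4735, -0.0027, 0.0589]
tcp_rot: [0.0, 0.0, 1.0, 0.0]
force: [-1.8, 0.7, 8.0]
opening: 0.0284
```

```bash
python3 asc.py side|tail -25
```

```text
.......................
.......................
.......................
.......................
.......................
.......................
.......................
.......................
.......................
...............#....#..
...............##......
...............##......
...............#####...
...............######..
................#####..
................#####..
.................####..
..................###..
..................###..
..................###..
...................##..
....................#..
....................#..
.......................
.......................
```

Request:
arm_command(increments=[[0.025,0.002,0,-0.001,0],[0.025,0.002,0,-0.001,0],[0.025,0.002,0,-0.001,0],[0.025,0,0,-0.001,0],[0.025,0,0,0,0]])

```text
time: 19.25
tcp_pos: [0.4794, -0.0026, 0.0547]
tcp_rot: [0.0, 0.0, 1.0, 0.0]
force: [-0.7, 0.7, 5.7]
opening: 0.0282
```

```bash
python3 asc.py side|tail -30
```

```text
...........
..#........
...........
...........
..#........
...........
..#........
...........
...........
...........
...........
...........
..##.......
..##.......
...#.......
...##......
...##......
....####...
....#####..
.....###...
.....###...
.....####..
.....####..
......###..
......###..
.......##..
.......##..
........#..
...........
...........
```

The flange still leans about 20° and the tips are almost at the block. I'll drag it past the block's +x edge so the fingers can go lower and level it.

Request:
arm_command(increments=[[0.025,0.008,0,0,0],[0.025,0.008,0,0,0],[0.025,0.008,0,0,0],[0.025,0.008,0,0,0],[0.025,0.003,0,0,0],[0.025,0,0,-0.002,0],[0.025,0,0,-0.002,0],[0.025,0,0,-0.002,0],[0.025,0,0,0,0]])

```text
time: 20.2
tcp_pos: [0.5178, -0.0029, 0.0503]
tcp_rot: [0.004, 0.001, 1.0, -0.0]
force: [5.2, 1.8, 10.2]
opening: 0.0281
```

```bash
python3 asc.py top side|grep -v '^\.*$'
```

```text
[ 0.5178 -0.0029  0.0503] tool y 89.9 [ 5.2  1.8 10.2] 0.0281 20.2
top [317.4 201.1]
no blue
side [307.5 215.3]
from row 187 col 286
..#................
........#..........
.........#.........
.........#.........
.........##........
.........##........
.........###.......
.........###.......
..........###......
..........###..#...
..........#######..
..........#######..
...........######..
...........######..
...........######..
............#####..
............####...
.............###...
.............###...
..............#....
```

Request:
arm_command(increments=[[0.025,0,0,0.005,0],[0.025,-0.006,0,0.003,0],[0.025,0,0,0,0],[0.025,0,0,-0.003,0],[0.025,0,0,-0.003,0],[0.025,0,0,-0.003,0],[0.025,0,0,-0.002,0],[0.025,0,0,-0.002,0],[0.025,0,0,0,0]])

```text
time: 21.2
tcp_pos: [0.5113, -0.0028, 0.0448]
tcp_rot: [0.004, 0.001, 1.0, -0.0]
force: [4.5, 2.2, 9.6]
opening: 0.0286
```

```bash
python3 asc.py side|grep -v '^\.*$'
```

```text
[ 0.5113 -0.0028  0.0448] tool y 89.9 [4.5 2.2 9.6] 0.0286 21.2
side [305.2 217.4]
from row 204 col 291
..#........
..#........
..#........
..#........
..#........
..##.......
..###......
..###......
..####.....
..#######..
..#######..
...######..
...######..
...######..
...#####...
....####...
....####...
```

Request:
arm_command(increments=[[0.025,0,0,-0.002,0],[0.025,0,0,-0.002,0],[0.025,0,0,0,0],[0.025,0,0,0.02,0],[0.025,-0.01,0,0.02,0],[0.025,-0.015,0,0,0],[0.025,-0.015,0,0,0],[0.025,0,0,0,0]])

```text
time: 22.05
tcp_pos: [0.466, -0.0024, 0.0788]
tcp_rot: [-0.001, 0.0, 1.0, 0.0]
force: [0.6, -0.4, -0.8]
opening: 0.0281
```

```bash
python3 asc.py top side|grep -v '^\.*$'
```

```text
[ 0.466  -0.0024  0.0788] tool y 89.9 [ 0.6 -0.4 -0.8] 0.0281 22.05
top [318.  224.9]
no blue
side [287.2 212. ]
from row 164 col 260
..#....................
..#....................
..#....................
........#..............
.........#.............
..............#........
...............#.......
...............#.......
...............#.......
...............##......
...............##......
...............###.....
...............######..
...............######..
................####...
................#####..
................#####..
................#####..
.................####..
..................##...
```

```bash
sed -i "s/abs(L-.07)-.01/abs(L-L0)-.008/; s/max(0,-v\[1\],/max(0,-15-v[1],/" h.py; python3 -c "
from h import *
for i in range(2): tilt(yaw=0,views=('side',),L0=.024,e0=0)"
```

```text
tcp [ 0.4684 -0.0027  0.0791] open 0.029 L 0.028 elev -6.0 dy 0.0029 low z 0.0542 cost 47.0 [49]
tcp [ 0.4688 -0.0028  0.0791] open 0.0288 L 0.0255 elev -12.0 dy 0.0038 low z 0.0569 cost 45.0 [45]
```

Request:
arm_command(increments=[[0.025,0,0,-0.012,0],[0.025,0,0,-0.004,0],[0.025,0,0,-0.002,0],[0.025,0,0,0,0]])

```text
time: 22.65
tcp_pos: [0.4681, -0.0026, 0.061]
tcp_rot: [-0.0, 0.0, 1.0, 0.0]
force: [-0.0, 0.2, -1.6]
opening: 0.0282
```

Request:
arm_command(increments=[[0.025,0,0,-0.002,0],[0.025,0,0,-0.001,0],[0.025,0,0,0,0]])

```text
time: 22.95
tcp_pos: [0.468, -0.0026, 0.0583]
tcp_rot: [0.0, 0.0, 1.0, 0.0]
force: [0.6, -2.0, -0.9]
opening: 0.0282
```

Request:
arm_command(increments=[[0.025,0,0,-0.002,0],[0.025,0,0,-0.001,0],[0.025,0,0,0,0]])

```text
time: 23.25
tcp_pos: [0.4678, -0.0026, 0.0551]
tcp_rot: [-0.0, 0.0, 1.0, 0.0]
force: [-0.4, -0.4, -1.5]
opening: 0.0288
```

```bash
python3 asc.py side|grep -v '^\.*$'; python3 -c "
from h import *
tilt(yaw=0,views=('side',),L0=.024,e0=0)"
```

```text
[ 0.4678 -0.0026  0.0551] tool y 90.0 [-0.4 -0.4 -1.5] 0.0288 23.25
side [288.5 218.7]
from row 172 col 261
..#....................
..#....................
..#....................
........#..............
..............#........
...............#.......
...............#.......
...............##......
...............##......
...............##......
...............#####...
...............######..
................####...
................####...
................#####..
................#####..
.................####..
..................##...
tcp [ 0.4679 -0.0026  0.0552] open 0.0283 L 0.0268 elev -10.9 dy 0.0031 low z 0.0327 cost 48.0 [48]
```

Request:
arm_command(increments=[[0.025,0,0,-0.001,0],[0.025,0,0,-0.001,0],[0.025,0,0,0,0]])

```text
time: 23.65
tcp_pos: [0.4679, -0.0026, 0.0531]
tcp_rot: [-0.0, 0.0, 1.0, 0.0]
force: [0.7, -0.6, -1.1]
opening: 0.0284
```

Request:
arm_command(increments=[[0.025,0,0,-0.001,0],[0.025,0,0,-0.001,0],[0.025,0,0,0,0]])

```text
time: 23.95
tcp_pos: [0.4679, -0.0026, 0.0511]
tcp_rot: [-0.0, 0.0, 1.0, 0.0]
force: [-0.1, 0.3, -0.8]
opening: 0.028
```

No contact yet with the tips 1 mm above the block; the foot is about 3 mm above it, a safe set-down height. Releasing gently.

Request:
arm_command(increments=[[0.0288,0,0,0,0],[0.0295,0,0,0,0],[0.031,0,0,0,0],[0.036,0,0,0,0],[0.055,0,0,0,0],[0.055,0,0,0.03,0],[0.055,0,0,0.04,0],[0.055,0,0.04,0.03,0],[0.055,0,0.045,0,0],[0.055,0,0.045,0,0]])

```text
time: 24.95
tcp_pos: [0.4685, 0.1286, 0.1526]
tcp_rot: [0.002, 0.001, 1.0, 0.0]
force: [0.5, -0.5, -0.7]
opening: 0.0549
```

Request:
arm_command(increments=[[0.055,0,0.045,0,0],[0.055,0,0.03,0,0],[0.055,0,0,0,0]])

```text
time: 25.25
tcp_pos: [0.4676, 0.2056, 0.1513]
tcp_rot: [0.0, -0.002, 1.0, 0.001]
force: [0.8, 0.6, -0.8]
opening: 0.0551
```

```bash
python3 -c "
from h import *
print(readout.state()['tcp_pos'])
x=free_fit([.44,-.003,.047,0,-5]); print(x)
print(free_fit([.44,-.003,.047,0,-5],views=('top',)))"
```

```text
[0.46760255 0.20562217 0.1512666 ]
foot [ 0.4377 -0.0025  0.0428] yaw -0.03 elev -1.9 cost 149 [428, 397]
[ 0.43768267 -0.00248897  0.04278049 -0.03011515 -1.9052557 ]
foot [ 0.4382 -0.0009  0.0435] yaw -0.023 elev -1.3 cost 111 [429]
[ 4.38235647e-01 -8.66857113e-04  4.35308274e-02 -2.27494145e-02
 -1.33526918e+00]
```

The sleeve lies at foot (0.438, -0.002), yaw -0.03. I'll regrip 39 mm from the foot, with the pads a little lower on the tube's flanks.

Request:
arm_command(increments=[[0.055,0.002,-0.045,0,-0.03],[0.055,0.002,-0.045,0,0],[0.055,0.002,-0.045,0,0],[0.055,0.002,-0.045,0,0],[0.055,0.0015,-0.0285,0,0],[0.055,0,0,-0.03,0],[0.055,0,0,-0.03,0],[0.055,0,0,-0.01,0],[0.055,0,0,0,0]])

```text
time: 26.3
tcp_pos: [0.4764, -0.0069, 0.0803]
tcp_rot: [-0.002, 0.016, 1.0, 0.0]
force: [0.6, 0.3, 0.5]
opening: 0.0549
```

Request:
arm_command(increments=[[0.055,0.001,0.004,-0.015,0],[0.055,0,0,-0.009,0],[0.055,0,0,0,0],[0.04,0,0,0,0],[0.032,0,0,0,0],[0.028,0,0,0,0],[0.025,0,0,0,0],[0.025,0,0,0,0],[0.025,0,0,0,0]])

```text
time: 27.2
tcp_pos: [0.4787, -0.0022, 0.0576]
tcp_rot: [0.0, 0.015, 1.0, -0.0]
force: [-0.0, 0.0, 4.1]
opening: 0.0284
```

Request:
arm_command(increments=[[0.025,0,0,0.02,0],[0.025,-0.006,0.01,0.04,0],[0.025,-0.006,0.04,0.02,0],[0.025,-0.006,0.045,0,0.015],[0.025,-0.006,0.045,0,0.015],[0.025,-0.006,0.045,0,0],[0.025,-0.006,0.045,0,0],[0.025,0,0.04,0,0],[0.025,0,0.02,0,0],[0.025,0,0,0,0]])

```text
time: 28.2
tcp_pos: [0.4419, 0.2903, 0.1368]
tcp_rot: [-0.0, -0.001, 1.0, 0.0]
force: [-0.3, -0.4, -1.0]
opening: 0.0285
```

```bash
python3 asc.py top |grep -v '^\.*$'
```

```text
[0.4419 0.2903 0.1368] tool y 90.2 [-0.3 -0.4 -1. ] 0.0285 28.2
top [168.7 241.1]
from row 219 col 169
..#####..
```

Request:
arm_command(increments=[[0.025,0,-0.003,-0.03,0],[0.025,0,0,-0.012,0],[0.025,0,0,-0.005,0],[0.025,0,0,-0.005,0],[0.025,0,0,-0.005,0],[0.025,0,0,-0.005,0],[0.025,0,0,-0.004,0],[0.025,0,0,-0.004,0],[0.025,0,0,-0.003,0],[0.025,0,0,0,0]])

```text
time: 29.25
tcp_pos: [0.4426, 0.2842, 0.065]
tcp_rot: [-0.0, 0.001, 1.0, -0.0]
force: [-2.9, -1.2, 4.9]
opening: 0.0287
```

Request:
arm_command(increments=[[0.025,0,0,-0.003,0],[0.025,0.001,0,-0.003,0],[0.025,0.001,0,-0.002,0],[0.025,0.001,0,-0.001,0],[0.025,0,0,0,0]])

```text
time: 29.75
tcp_pos: [0.4448, 0.2844, 0.0571]
tcp_rot: [-0.001, 0.001, 1.0, 0.0]
force: [-7.8, -1.6, 15.7]
opening: 0.0287
```

Request:
arm_command(increments=[[0.025,-0.02,0,0.01,0],[0.025,-0.02,0,0.02,0],[0.025,0,0,0.03,0],[0.025,0,-0.02,0.02,0],[0.025,0,-0.03,0,0],[0.025,0,-0.03,0,0],[0.025,0,0,0,0]])

```text
time: 30.45
tcp_pos: [0.4053, 0.2019, 0.1358]
tcp_rot: [-0.0, 0.002, 1.0, -0.0]
force: [0.1, 0.7, -1.0]
opening: 0.0289
```

```bash
python3 asc.py top side |grep -v '^\.*$'; python3 -c "
from h import *
tilt(yaw=0,views=('side',),L0=.04,e0=20)"
```

```text
[0.4053 0.2019 0.1358] tool y 89.8 [ 0.1  0.7 -1. ] 0.0289 30.45
top [214.6 258.7]
no blue
side [242.8 153.5]
from row 101 col 221
............................................................#..........
..............................................................#........
................................................................#......
..................................................................#....
....................................................................#..
...................................................................#...
..................................................................#....
...........................................................#...........
..........................................#............................
............................................#..........................
.............................#.........................................
..#....................................................................
...#...................................................................
.................................
[... 2531 characters left out ...]
.gggggggggggggggggggg......
.........############........................gggggggggggggggggggggggggg
..........###########.........................ggggggggggggggggggggggggg
...........###########........................ggggggggggggggggggggggggg
............##########.........................gggggggggggggggggggggggg
..............########..........................ggggggggggggggggggggggg
................#####...........................ggggggggggggggggggggggg
................................................ggggggggggggggggggggggg
.................................................gggggggggggggggggggggg
tcp [0.4059 0.2042 0.1357] open 0.0286 L 0.044 elev 53.1 dy -0.0033 low z 0.0814 cost 40.0 [142]
```

The fit now gives 53° elevation, gripped 44 mm from the foot. Now to the block, to press the foot edge down while moving -x.

Request:
arm_command(increments=[[0.025,0.015,-0.04,0,0],[0.025,0.015,-0.04,0,0],[0.025,0.015,-0.04,0,0],[0.025,0.015,-0.04,0,0],[0.025,0.015,-0.04,0,0],[0.025,0.004,-0.007,-0.02,0],[0.025,0,0,-0.02,0],[0.025,0,0,-0.01,0],[0.025,0,0,0,0]])

```text
time: 31.5
tcp_pos: [0.4838, -0.0014, 0.084]
tcp_rot: [-0.002, -0.0, 1.0, 0.0]
force: [-0.2, 0.1, -0.4]
opening: 0.0287
```

Request:
arm_command(increments=[[0.025,0,0,-0.003,0],[0.025,0,0,-0.003,0],[0.025,0,0,0,0]])

```text
time: 31.8
tcp_pos: [0.4862, -0.0017, 0.0813]
tcp_rot: [0.002, 0.0, 1.0, -0.0]
force: [-0.7, 0.4, 9.4]
opening: 0.0287
```

```bash
python3 -c "
from h import *
tilt(yaw=0,views=('side',),L0=.044,e0=30)
print(readout.state()['force'])"
```

```text
tcp [ 0.4862 -0.0017  0.0813] open 0.0287 L 0.0438 elev 48.3 dy -0.0032 low z 0.028 cost 54.0 [129]
[-0.11610813  1.20405977  8.85320047]
```

Request:
arm_command(increments=[[0.025,-0.004,0,0,0],[0.025,-0.004,0,0,0],[0.025,-0.004,0,0,0],[0.025,-0.003,0,0,0],[0.025,0,0,0,0]])

```text
time: 32.35
tcp_pos: [0.4714, -0.0021, 0.0814]
tcp_rot: [0.003, -0.0, 1.0, -0.0]
force: [0.4, -0.9, 9.1]
opening: 0.0282
```

```bash
python3 -c "
from h import *
tilt(yaw=0,views=('side',),L0=.044,e0=30)"
```

```text
tcp [ 0.4714 -0.0021  0.0814] open 0.0282 L 0.0441 elev 49.9 dy -0.0039 low z 0.0275 cost 61.0 [123]
```

Friction on the block is too low at 50°: the foot just slides. With the sleeve held this way, I can push the tube sideways against the rim's outer edge from 50° to near upright with the foot just off the bench.

Request:
arm_command(increments=[[0.025,0,0,0.03,0],[0.025,-0.01,0.03,0.01,0],[0.025,-0.01,0.042,0,0],[0.025,-0.01,0.042,0,0],[0.025,-0.01,0.042,0,0],[0.025,-0.01,0.042,0,0],[0.025,0,0.042,0,0],[0.025,0,0.042,0,0],[0.025,0,0.005,0,0],[0.025,0,0,0,0]])

```text
time: 33.4
tcp_pos: [0.4191, 0.2861, 0.1197]
tcp_rot: [0.0, -0.001, 1.0, 0.0]
force: [-0.6, -0.5, -0.8]
opening: 0.0285
```

Request:
arm_command(increments=[[0.025,0,0,-0.03,0],[0.025,0,0,-0.02,0],[0.025,0,0,-0.009,0],[0.025,0.01,0,0,0],[0.025,0.01,0,0,0],[0.025,0.006,0,0,0],[0.025,0.003,0,0,0],[0.025,0.002,0,0,0],[0.025,0,0,0,0]])

```text
time: 34.3
tcp_pos: [0.4483, 0.2848, 0.0609]
tcp_rot: [-0.002, 0.001, 1.0, -0.0]
force: [-11.9, 0.8, 7.1]
opening: 0.0285
```

Request:
arm_command(increments=[[0.025,0.002,0,0,0],[0.025,0.002,0,0,0],[0.025,0.002,0,0,0],[0.025,0,0,0,0]])

```text
time: 34.7
tcp_pos: [0.4504, 0.2847, 0.0595]
tcp_rot: [-0.007, 0.0, 1.0, -0.001]
force: [-21.0, 3.6, 6.1]
opening: 0.0285
```

```bash
python3 -c "
from h import *
tilt(yaw=0,views=('side',),L0=.044,e0=40)"
```

```text
tcp [0.4504 0.2847 0.0595] open 0.0285 L 0.0446 elev 51.4 dy -0.0035 low z 0.005 cost 32.0 [109]
```

The force rose to 21 N with no rotation; the foot may be jammed on the bench. I'll back off slightly, raise 4 mm and push again.

Request:
arm_command(increments=[[0.025,-0.01,0,0.002,0],[0.025,0,0,0.004,0],[0.025,0,0,0,0]])

```text
time: 35.05
tcp_pos: [0.4479, 0.2852, 0.0675]
tcp_rot: [0.002, 0.0, 1.0, 0.001]
force: [0.8, -0.3, -0.7]
opening: 0.0286
```

Request:
arm_command(increments=[[0.025,0.003,0,0,0],[0.025,0.003,0,0,0],[0.025,0.002,0,0,0],[0.025,0.002,0,0,0],[0.025,0,0,0,0]])

```text
time: 35.55
tcp_pos: [0.455, 0.2847, 0.066]
tcp_rot: [-0.002, 0.001, 1.0, -0.0]
force: [-5.6, 0.6, 4.0]
opening: 0.0282
```

```bash
python3 -c "
from h import *
s=tilt(yaw=0,views=('side',),L0=.044,e0=40)
c=vision.camera('side');u=proj(c,s['tcp_pos']-[0,0,.02]);M=np.float32([[9,0,380-9*u[0]],[0,9,280-9*u[1]]])
cv2.imwrite('pics/g6.png',cv2.warpAffine(c['image'],M,(760,560),flags=cv2.INTER_CUBIC)[:,:,::-1])"
```

```text
tcp [0.455  0.2847 0.066 ] open 0.0282 L 0.0452 elev 53.4 dy -0.0026 low z 0.0106 cost 38.0 [120]
```

Request:
arm_command(increments=[[0.025,0.002,0,-0.001,0],[0.025,0.002,0,-0.001,0],[0.025,0.002,0,-0.001,0],[0.025,0,0,0,0]])

```text
time: 36.05
tcp_pos: [0.4577, 0.2848, 0.0632]
tcp_rot: [-0.005, 0.0, 1.0, -0.001]
force: [-19.3, 1.1, 15.5]
opening: 0.0282
```

```bash
python3 -c "
from h import *
s=tilt(yaw=0,views=('side',),L0=.044,e0=40)"
```

```text
tcp [0.4577 0.2848 0.0632] open 0.0282 L 0.0462 elev 52.3 dy -0.0021 low z 0.0072 cost 42.0 [125]
```

View pics/g6.png

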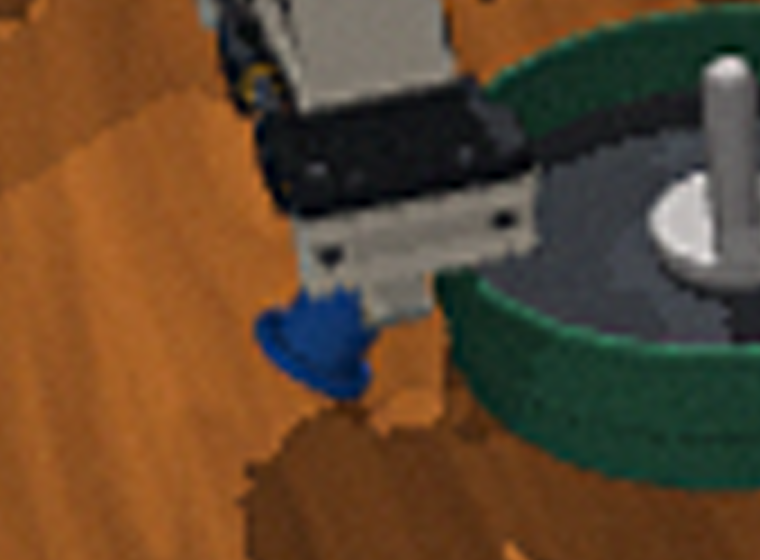

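The picture (12th, last) shows the sleeve tilted about 52° in the jaws, tube against the rim. The push is slipping the grip instead of turning the sleeve.

New approach: hook the lower edge of the foot a few mm below the block's +x top corner and swing the gripper about that corner. The contact force then acts along the tube axis, off-centre, which raises it.

Request:
arm_command(increments=[[0.025,-0.015,0,0.02,0],[0.025,0,-0.02,0.04,0],[0.025,0.02,-0.04,0,0],[0.025,0.02,-0.04,0,0],[0.025,0.02,-0.04,0,0],[0.025,0.02,-0.04,0,0],[0.025,0.012,-0.04,0,0],[0.025,0,-0.04,0,0],[0.025,0,-0.028,0,0],[0.025,0,0,0,0]])

```text
time: 37.1
tcp_pos: [0.5399, -0.0067, 0.1231]
tcp_rot: [0.0, 0.003, 1.0, -0.0]
force: [0.2, 0.5, -1.0]
opening: 0.0285
```

```bash
python3 -c "
from h import *
s=tilt(yaw=0,views=('side',),L0=.044,e0=40)"
```

```text
tcp [ 0.5399 -0.0067  0.1231] open 0.0285 L 0.0464 elev 51.4 dy -0.0027 low z 0.0671 cost 36.0 [190]
```

Request:
arm_command(increments=[[0.025,0,0.002,-0.025,0],[0.025,0,0,-0.019,0],[0.025,-0.01,0,0,0],[0.025,-0.006,0,0,0],[0.025,-0.004,0,0,0],[0.025,-0.003,0,0,0],[0.025,-0.002,0,0,0],[0.025,0,0,0,0]])

```text
time: 37.95
tcp_pos: [0.5145, -0.0011, 0.0798]
tcp_rot: [0.0, 0.0, 1.0, -0.0]
force: [1.0, -0.6, -1.7]
opening: 0.0287
```

Request:
arm_command(increments=[[0.025,-0.002,0,0,0],[0.025,-0.002,0,0,0],[0.025,0,0,0,0]])

```text
time: 38.25
tcp_pos: [0.5118, -0.0013, 0.08]
tcp_rot: [0.002, 0.0, 1.0, -0.0]
force: [3.9, -0.8, 2.6]
opening: 0.0286
```

Request:
arm_command(increments=[[0.025,-0.003,0,0,0],[0.025,-0.002,0,0,0],[0.025,0,0,0,0]])

```text
time: 38.55
tcp_pos: [0.5089, -0.0016, 0.0809]
tcp_rot: [0.004, 0.001, 1.0, -0.0]
force: [8.3, -0.1, 4.0]
opening: 0.0286
```

Contact is as predicted, 8 N along +x and up. I follow the arc.

Request:
arm_command(increments=[[0.025,-0.003,0,0,0],[0.025,-0.003,0,0,0],[0.025,-0.003,0,0,0],[0.025,0,0,0,0]])

```text
time: 38.95
tcp_pos: [0.5, -0.0016, 0.0812]
tcp_rot: [0.005, 0.001, 1.0, -0.001]
force: [7.4, 0.8, 6.2]
opening: 0.0287
```

```bash
python3 -c "
from h import *
s=tilt(yaw=0,views=('side',),L0=.044,e0=40)"
```

```text
tcp [ 0.5    -0.0016  0.0812] open 0.0287 L 0.0419 elev 61.0 dy -0.0038 low z 0.0279 cost 50.0 [132]
```

It works: 61°. Continuing.

Request:
arm_command(increments=[[0.025,-0.003,0,0,0],[0.025,-0.003,0,0,0],[0.025,-0.003,0,0,0],[0.025,-0.003,0,0,0],[0.025,0,0,0,0]])

```text
time: 39.5
tcp_pos: [0.4869, -0.0016, 0.0812]
tcp_rot: [0.003, 0.0, 1.0, -0.001]
force: [3.9, 0.1, 11.4]
opening: 0.0286
```

```bash
python3 -c "
from h import *
s=tilt(yaw=0,views=('side',),L0=.044,e0=50)"
```

```text
tcp [ 0.4869 -0.0016  0.0812] open 0.0286 L 0.0416 elev 71.4 dy -0.0034 low z 0.0288 cost 55.0 [112]
```

71° now; pressing down finishes it.

Request:
arm_command(increments=[[0.025,-0.003,0,-0.001,0],[0.025,-0.003,0,-0.001,0],[0.025,-0.003,0,-0.001,0],[0.025,-0.003,0,-0.001,0],[0.025,-0.002,0,0,0],[0.025,0,0,0,0]])

```text
time: 40.15
tcp_pos: [0.4739, -0.0017, 0.0775]
tcp_rot: [0.005, 0.0, 1.0, -0.001]
force: [4.7, -0.5, 13.5]
opening: 0.029
```

```bash
python3 -c "
from h import *
s=tilt(yaw=0,views=('side',),L0=.044,e0=50)"
```

```text
tcp [ 0.4739 -0.0017  0.0775] open 0.029 L 0.0396 elev 85.7 dy -0.0035 low z 0.0304 cost 73.0 [84]
```

Request:
arm_command(increments=[[0.025,-0.002,0,-0.001,0],[0.025,-0.001,0,-0.001,0],[0.025,0,0,0,0]])

```text
time: 40.5
tcp_pos: [0.4705, -0.0017, 0.0758]
tcp_rot: [0.004, 0.0, 1.0, -0.001]
force: [2.2, 0.0, 17.3]
opening: 0.0287
```

```bash
python3 -c "
from h import *
s=tilt(yaw=0,views=('side',),L0=.042,e0=50)"
```

```text
tcp [ 0.4705 -0.0017  0.0758] open 0.0287 L 0.0383 elev 92.9 dy -0.0038 low z 0.0326 cost 74.0 [74]
```

Standing at about 90° with 17 N on the block. Releasing and rising clear.

Request:
arm_command(increments=[[0.0275,0,0,0.001,0],[0.0295,0,0,0,0],[0.033,0,0,0,0],[0.045,0,0,0,0],[0.06,0,0,0,0],[0.06,0,0,0.02,0],[0.06,0,0,0.04,0],[0.06,0,0,0.04,0],[0.06,0,0.04,0,0],[0.06,0,0.045,0,0]])

```text
time: 41.55
tcp_pos: [0.4681, 0.0838, 0.1754]
tcp_rot: [0.001, 0.002, 1.0, -0.0]
force: [0.6, 0.4, -0.5]
opening: 0.06
```

Request:
arm_command(increments=[[0.06,0,0.045,0,0],[0.06,0,0.03,0,0],[0.06,0,0.02,0,0],[0.06,0,0,0,0]])

```text
time: 41.95
tcp_pos: [0.4669, 0.1809, 0.1738]
tcp_rot: [-0.0, -0.001, 1.0, 0.0]
force: [-0.4, -0.0, 0.1]
opening: 0.06
```

```bash
python3 -c "
from h import *
print(readout.state()['tcp_pos'])
free_fit([.47,-.003,.025,0,88]); free_fit([.47,-.003,.025,1.5,86])
c=vision.camera('top');B=blue(c);I=np.argwhere(B[180:270,270:370])+[180,270];print(I.min(0),I.max(0),len(I))
for z in(.025,.105): print(proj(c,[.47,-.003,z]))"
```

```text
[0.46687996 0.18094202 0.17381445]
foot [4.699e-01 2.000e-04 2.140e-02] yaw 0.027 elev 90.3 cost 214 [155, 389]
foot [4.697e-01 4.000e-04 2.170e-02] yaw 1.539 elev 91.1 cost 211 [157, 388]
[215 309] [232 326] 158
[317.8255648  223.15244247]
[318.5672342  222.87887808]
```

The sleeve stands upright on the block (fit 90-91°, foot at (0.470, 0.000)), released. Now I take it by the upper end.

Request:
arm_command(increments=[[0.06,0.001,-0.045,0,0],[0.06,0.001,-0.045,0,0],[0.06,0.001,-0.045,0,0],[0.06,0,-0.03,0,0],[0.06,0,-0.017,0,0],[0.06,0,0,0,0],[0.06,0,0,0,0]])

```text
time: 42.9
tcp_pos: [0.4703, -0.0037, 0.1743]
tcp_rot: [-0.0, 0.002, 1.0, 0.0]
force: [-0.7, 0.4, -0.4]
opening: 0.0599
```

Request:
arm_command(increments=[[0.06,0,0.002,-0.03,0],[0.06,0,0,-0.03,0],[0.06,0,0,-0.015,0],[0.06,0,0,-0.006,0],[0.06,0,0,0,0],[0.04,0,0,0,0],[0.032,0,0,0,0],[0.028,0,0,0,0],[0.026,0,0,0,0],[0.026,0,0,0,0]])

```text
time: 43.9
tcp_pos: [0.4707, -0.0012, 0.0936]
tcp_rot: [0.0, 0.0, 1.0, 0.0]
force: [-0.3, 0.5, 2.5]
opening: 0.0288
```

Request:
arm_command(increments=[[0.026,0,0,0.02,0],[0.026,0,0,0.04,0],[0.026,0.01,0.01,0.04,0],[0.026,0.015,0.045,0,0],[0.026,0.015,0.045,0,0],[0.026,0.015,0.045,0,0],[0.026,0.015,0.045,0,0],[0.026,0.015,0.04,0,0],[0.026,0.015,0.03,0,0],[0.026,0.01,0.02,0,0]])

```text
time: 44.9
tcp_pos: [0.5806, 0.2813, 0.1927]
tcp_rot: [-0.0, -0.001, 1.0, 0.0]
force: [-0.1, -0.5, -1.0]
opening: 0.0288
```

Request:
arm_command(increments=[[0.026,0,0.004,0,0],[0.026,0,0,0,0],[0.026,0,0,0,0]])

```text
time: 45.2
tcp_pos: [0.58, 0.2819, 0.193]
tcp_rot: [-0.0, 0.001, 1.0, -0.0]
force: [0.2, -0.0, -0.3]
opening: 0.0285
```

```bash
python3 asc.py side|grep '#'; python3 -c "
from h import *
P=readout.state()['tcp_pos']
free=free_fit([P[0],P[1],P[2]-.068,0,90],views=('side',),win=40)
c=vision.camera('side');print(proj(c,[.581,.2865,.1]))"
```

```text
................................#.......................
..................................#.....................
....................................#...................
......................................#.................
........................................#...............
........................................#...............
.........................................#..............
.........................................###............
.........................................###............
..#......................................###............
...#.....................................###............
.........................................###............
........................................#####...........
..........................................###...........
..........................................###..####.....
................................#.........#########.....
..........................................#########.....
..........................................#########.....
..........................................#########.....
..........................................##########....
..........................................##########....
.........................................#############..
........................................##############..
........................................##############..
........................................##############g.
.....................................ggg##############gg
.................................ggggggg.###########.ggg
.............................gg.ggggggggg..#######.ggggg
foot [0.5855 0.3006 0.1106] yaw 0.152 elev 92.2 cost 166 [183]
[295.95514344 134.70261109]
```

```bash
cat > rel.py <<'E'
from h import *
s=readout.state();P=s['tcp_pos'];z=P[2]-.0686;a=np.array([0,0,1.])
for n in('side','top'):
    c=vision.camera(n);B=blue(c);k=np.zeros((400,640),np.uint8)
    Q=np.array([proj(c,q) for q in np.r_[ring(P*[1,1,0]+[0,0,z-.004],a,.032),ring(P*[1,1,0]+[0,0,z+.035],a,.026)]]);cv2.fillConvexPoly(k,cv2.convexHull(Q.astype(np.int32)),1)
    f=lambda v:(np.abs(sleeve_mask(c,np.array([P[0]+v[0],P[1]+v[1],z]),a)-B)*k).sum()
    r=minimize(f,[0,0],method='Nelder-Mead',options=dict(initial_simplex=[[0,0],[.004,0],[0,.004]])); print(n,P.round(4),'offset',r.x.round(4),'cost',round(r.fun),int((B*k).sum()))
E
python3 rel.py
```

```text
side [0.5804 0.2818 0.1936] offset [-0.0012  0.0009] cost 63 171
top [0.5804 0.2818 0.1936] offset [0.0216 0.0739] cost 0 0
```

Request:
arm_command(increments=[[0.026,0.001,0.004,-0.01,0],[0.026,0,0,-0.01,0],[0.026,0,0,0,0]])

```text
time: 45.75
tcp_pos: [0.5803, 0.2866, 0.1707]
tcp_rot: [-0.002, 0.0, 1.0, -0.001]
force: [-0.5, -0.5, 0.3]
opening: 0.0286
```

Request:
arm_command(increments=[[0.026,0,0,-0.003,0],[0.026,0,0,-0.003,0],[0.026,0,0,-0.002,0],[0.026,0,0,0,0]])

```text
time: 46.15
tcp_pos: [0.5814, 0.2869, 0.165]
tcp_rot: [-0.0, 0.0, 1.0, 0.0]
force: [-0.2, 0.5, -0.6]
opening: 0.0289
```

The foot is about 3.5 mm below the spindle top height with no contact force, so it appears to be on. Going on slowly.

Request:
arm_command(increments=[[0.026,0,0,-0.003,0],[0.026,0,0,-0.003,0],[0.026,0,0,-0.002,0],[0.026,0,0,0,0]])

```text
time: 46.55
tcp_pos: [0.5816, 0.287, 0.157]
tcp_rot: [0.0, 0.0, 1.0, 0.0]
force: [0.5, 2.0, -2.0]
opening: 0.0283
```

Request:
arm_command(increments=[[0.026,0,0,-0.004,0],[0.026,0,0,-0.005,0],[0.026,0,0,-0.005,0],[0.026,0,0,-0.005,0],[0.026,0,0,0,0]])

```text
time: 47.05
tcp_pos: [0.5816, 0.287, 0.1374]
tcp_rot: [-0.0, 0.0, 1.0, 0.0]
force: [2.3, 1.7, -2.7]
opening: 0.0285
```

Request:
arm_command(increments=[[0.026,0,0,-0.006,0],[0.026,0,0,-0.006,0],[0.026,0,0,-0.006,0],[0.026,0,0,-0.005,0],[0.026,0,0,-0.003,0],[0.026,0,0,-0.002,0],[0.026,0,0,0,0]])

```text
time: 47.75
tcp_pos: [0.5816, 0.287, 0.1099]
tcp_rot: [0.0, 0.0, 1.0, 0.0]
force: [3.6, 2.5, -3.7]
opening: 0.0288
```

Request:
arm_command(increments=[[0.026,0,0,-0.001,0],[0.026,0,0,-0.001,0],[0.026,0,0,-0.001,0],[0.026,0,0,0,0]])

```text
time: 48.15
tcp_pos: [0.5817, 0.287, 0.1087]
tcp_rot: [0.001, 0.0, 1.0, 0.0]
force: [0.6, 2.2, 7.3]
opening: 0.0288
```

Contact at TCP z 0.1087 with 7 N, against an expected home height of 0.1086. A touch more pressure, then release and rise.

Request:
arm_command(increments=[[0.026,0,0,-0.001,0],[0.0285,0,0,0,0],[0.03,0,0,0,0],[0.034,0,0,0,0],[0.05,0,0,0,0],[0.06,0,0,0,0],[0.06,0,0,0.02,0],[0.06,0,0,0.04,0],[0.06,0,0,0.04,0],[0.06,0,0,0.03,0]])

```text
time: 49.15
tcp_pos: [0.5817, 0.2868, 0.2386]
tcp_rot: [0.001, 0.0, 1.0, 0.0]
force: [0.7, -0.2, 0.5]
opening: 0.0602
```

Request:
arm_command(increments=[[0.06,-0.04,-0.03,0,0],[0.06,-0.04,-0.03,0,0],[0.06,-0.04,-0.03,0,0],[0.06,-0.04,-0.03,0,0],[0.06,0,-0.04,0,0],[0.06,0,0,0,0],[0.06,0,0,0,0]])

```text
time: 49.85
tcp_pos: [0.4216, 0.1263, 0.2365]
tcp_rot: [0.0, 0.002, 1.0, 0.0]
force: [-0.9, 0.6, -1.1]
opening: 0.06
```

```bash
python3 -c "
from h import *
s=readout.state();print(s['tcp_pos'],s['opening'],s['time'],s['force'],abs(s['qd']).max())
free_fit([.581,.287,.04,0,89]); free_fit([.581,.287,.04,1.5,89])
for n in('top','side'):
    c=vision.camera(n)
    for q,h in(('jar',.06),('dropper',.07),('driver',.012)):
        r=recognise(n,q); print(n,q,[(np.round(d['centre'],1).tolist()) for d in r[:1]])"
```

```text
[0.42157943 0.12632043 0.23650122] 0.06003966365654193 49.85 [-0.94528411  0.58720808 -1.08619893] 0.030350085886586255
foot [0.5818 0.2881 0.0386] yaw 0.131 elev 91.3 cost 166 [340, 291]
foot [0.5817 0.2912 0.0368] yaw 1.336 elev 93.2 cost 158 [338, 290]
top jar [[294.0, 123.6]]
top dropper [[327.6, 122.9]]
top driver [[330.9, 154.3]]
side jar [[364.6, 193.7]]
side dropper [[376.3, 210.1]]
side driver [[351.8, 223.8]]
```

The sleeve fits upright with its foot at z of about 0.038 (this fit read 3-4 mm low on the block too), on the spindle axis. The bystanders are unmoved within the networks' scatter. Handing in.

```bash
python3 -c "
from cell import robot
print(robot.sign_off())"
```

```text
the job is handed in; nothing more can be done
None
```

The sleeve stood upright on the bench block and was let go. I then took it again by its upper end, lowered it over the spindle to the shoulder, released it, and handed the job in at about 50 s. No verdict came back.

**How it went:**
- **First attempt:** I loosened the jaws so the sleeve could swing upright. It slid out of the fingers onto the block, a fall of up to about 25 mm. I don't know whether that passed the 0.45 m/s drop limit.
- **Raising it:** I regripped and levered the free upper end on the lap's rim to about 52°. Swinging the foot about the block's top edge brought it upright.
- **Extra release:** In between, I also let it go once from about 3 mm above the block to change the grip.

**Last checks:**
- **On the block:** the camera fit showed it at 90–91° and about 17 mm from the block's centre, with the gripper clear.
- **On the spindle:** contact came at a tool height of 0.1087 m, against 0.1086 m expected for fully home. The foot's centre fits within 1–4 mm of the spindle axis.
- **Tilt and height:** the two final fits disagreed, giving 91.3° and 93.2°, with the foot's height at 38.6 and 36.8 mm. I put the low height down to camera bias, as the same fit read 3–4 mm low on the block.
- **Bystanders:** the jar, bottle and screwdriver were found within about 4 px (up to about 8 mm) of their first positions.

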